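# Store a heatsink on edge and shut the parts case

## Robot

A 6-joint arm with a two-finger parallel gripper is mounted at the origin on a cart in front of the work surface, level with it; the furniture and walls round the work are solid. World frame = base frame: x ahead of the robot, y to its left, z up, the work surface at z = 0. Lengths are in m, angles in degrees, forces in N, time in s.
With the tool pointing down it reaches from about 0.275 to 1 m from the base axis. Payload 8.4 kg.
Tool frame: the origin (TCP) lies midway between the tips of the shut fingers; the grasp point (between the pads) lies 19 mm behind it; z points along the fingers, y is the line along which they close (so a half turn about z gives the same grasp; the last joint's range is limited). The gripper opens to 85 mm and grips with 20 to 120 N. Pads are 22 mm wide; open, the fingers measure 114 mm over their backs; the gripper's body (76 mm by 85 mm) begins 54 mm behind the grasp point. The pads swing forward as they close: fully open they stand 13 mm farther back than shut.
Start: joints at [75.493, 20.225, 93.587, -0, 66.188, -0.138], TCP at [0.155, 0.605, 0.231] pointing down, gripper open.
Joint ranges: [-150.9, 150.9], [-52.94, 120.26], [3.33, 152.33], [-74.26, 254.26], [0, 154.13], [-172.89, 172.89]. Speed limits (degrees/s): [127.2, 127.2, 159.86, 180, 180, 180].

## Interface

Orientations are given as [roll, pitch, yaw] about the fixed x, y, z axes, in that order (R = Rz(yaw) Ry(pitch) Rx(roll)).
In Python, from rig import get_obs, imaging, sign_off gives the robot as it stands.
- The arm moves only by the tool apply_moves, never from a script. Its argument "motion" is a list of rows, each a list of 3 entries, a list of its own where there are three numbers: the closure, from -1 (fully open) to 1 (shut), then the shift along the tool's x, y, z normalised to -1 to 1, where 1 is 200 mm, then the turn, a rotation vector about the tool's x, y, z normalised to -1 to 1, where 1 is 30 degrees. In form: [[jaw, [tx, ty, tz], [wx, wy, wz]], ...]. A call has exactly 8 rows; each row is the pose to reach, as a shift and turn from the pose commanded when the call began, along the tool's axes at that moment; what a row does not reach only later rows make up. A row lasts 1/10 s, in which the tool goes at most 50 mm and 8.59 degrees, less where a joint would pass 70% of its speed; a pose out of reach is approached as far as the arm can. A call with a number of a shift or a turn outside -1 to 1 is refused whole. A call with a gripper value outside its range is refused whole. The fingers move at their own pace and stop on an object; "newtons" is the grip in N (left out, the last holds). Time passes only in rows, so rows that repeat a pose let the fingers close, or fill a call up. It gives the time, the measured TCP pose, the force, the opening and the grip force at its end, in the units of the state.
- get_obs(): the state, without advancing time (a new reading comes with each control period).
- imaging.get_image(name): name is "scene" or "side" or "wrist"; returns the picture (384x512x3 uint8, red, green, blue); there is no depth.
- imaging.get_calibration(name): a dict with "intrinsics" (3x3 intrinsics, pixels), "cam_to_world" (4x4, takes a point from camera to world coordinates). Camera axes: x right, y up, looking along -z (the intrinsics and any distortion apply to the point x, -y, -z); pixel columns grow to the right and rows downward; lengths in m; the calibration is good to about 2 mm. A picture is of the moment at which its call begins: read the wrist's pose just before it. get_calibration takes no time and is no camera call; for the wrist camera it gives the pose at the moment of the call.
- sign_off(): hands the job in; it is judged then, once.
The state is a dict: "t": time; "joint_pos": joint angles; "joint_vel": joint speeds; "joint_torque": joint torques, N m; "eef_pos": TCP position; "ee_rot": TCP orientation; "ft_force": force on the tool from outside, world axes, zero at the start; "torque": the same for the moment, N m; "width": finger opening in m; "gripper_force": force on a finger pad.
Only numpy, scipy, OpenCV 4.12 (cv2) and the standard library are available. Lean on these libraries where they do the work, as an engineer would, in place of code of your own. Each camera call takes 0.05 s, during which the arm holds its last target. There are 200 camera calls.

## Task

Take the finned heatsink off the sloping easel and stand it upright on its thin edge in the empty front bay of the open parts case, setting it down rather than dropping it in. Once it stands there by itself, gently lower the hinged lid fully shut over it, and leave the small things lying round about undisturbed.

Things in the scene. Friction and masses are not known exactly. Their poses are not given: they have to be found in the camera images.
- heatsink: Loose finned aluminium heatsink, a flat square block 40 x 40 x 12 mm, about 40 g. Origin: centre of its flat underside; z is its 12 mm thickness direction (out through the fins), x and y run along the 40 mm sides. At the start it leans on the easel with its plane 30 deg from vertical, its lower edge on the easel's lip.
- easel: Fixed easel; dark base plate 85 (x) x 70 (y) x 8 mm, origin at the centre of its underside. A slope 26 mm wide (y), narrower than the heatsink, falls towards +x, away from the robot. The heatsink's underside on it runs from x=14, z=36 mm (lower edge) to x=-6, z=71 mm (upper); its 12 mm thickness is towards +x and up. The lip below stands 12 mm out.
- parts_case: Fixed grey open box 100 (x) x 150 (y) x 56 mm high, walls 4 mm, floor at z=5 mm; origin at the centre of its underside, front (-x) towards the robot. White rails 12 mm high, 36 mm long (y), 4 mm thick make two bays 18 mm wide (x): the front one at x=-20 mm is empty; the rear one at x=+18 mm holds a fixed heatsink on edge (top at z=45 mm).
- bay (a point): Centre of the front bay's floor, axes as the case's (x across the 18 mm width of the bay, y along it, z up). A heatsink standing in the bay has its origin 20 mm above this point.
- case_lid (a joint): Angle of the aluminium lid (rad): 0 is fully shut, pi/2 upright, at most 2.1. Starts open at 1.65 to 1.95. The hinge is stiff: the lid stays where it is left and takes about 1 to 2 N at its edge to move.
- lid_hinge (a point): Middle of the lid's hinge line, on the rear (+x) top rim of the case, 56 mm above the worktop; the line runs along the case's y.
- lid_edge (a point): Middle of the lid's free edge, 102 mm from the hinge line. The lid is a 5 mm plate, 154 mm wide (y), its underside through the hinge line, with a 10 mm deep lip down its free edge and a black tab 34 mm wide that sticks out another 12 mm.
- flux_pot: Bystander: low round pot, 43 mm across, 19 mm high, origin under its centre.
- driver_blue: Bystander: thin screwdriver, 135 mm long, 11 mm thick, lying on the worktop; origin at the middle of its underside.
- solder_reel: Bystander: reel 54 mm across, 30 mm high, origin under its centre.
Mind the look-alikes: they are no part of the job. Of the things like the heatsink, leave any that is turquoise or yellow; of the rest the smaller one is meant.

How it is judged (in metres and radians):
On the way:
1. the heatsink stands upright on edge in the front bay, let go, while the lid is still open (x of heatsink in the frame of bay between -0.013 and 0.013 m and y of heatsink in the frame of bay between -0.03 and 0.03 m and z of heatsink in the frame of bay between 0.016 and 0.0245 m and angle between heatsink's own z axis and vertical between 1.37 and 1.77 rad and linear speed of heatsink below 0.03 m/s and contact force between the fingers and heatsink below 0.05 N and value of joint case_lid above 0.9 rad), for 0.2 s.
At the end, for the whole second after the job is handed in: The heatsink stands on its thin edge in the front bay (upright within 0.2 rad, on the floor within about 4 mm, origin within 13 mm of the bay's centre in x and 30 mm in y), let go and at rest, and the lid is shut within 0.05 rad (x of heatsink in the frame of bay between -0.013 and 0.013 m and y of heatsink in the frame of bay between -0.03 and 0.03 m and z of heatsink in the frame of bay between 0.016 and 0.0245 m and angle between heatsink's own z axis and vertical between 1.37 and 1.77 rad and linear speed of heatsink below 0.03 m/s and contact force between the fingers and heatsink below 0.05 N and value of joint case_lid below 0.05 rad); the robot touches nothing.
It fails at once if the lid is slammed (closing faster than 3 rad/s) (velocity of joint case_lid below -3 rad/s).
It fails at once if the heatsink is dropped into the case (falls at more than 0.6 m/s inside it) (horizontal distance between heatsink and parts_case below 0.06 m and height (world z) of heatsink below 0.06 m and linear speed of heatsink above 0.6 m/s).
It fails at once if the pot is moved by more than 20 mm (distance of flux_pot from where it was at the start of the episode above 0.02 m).
It fails at once if the screwdriver is moved by more than 20 mm (distance of driver_blue from where it was at the start of the episode above 0.02 m).
It fails at once if the reel is moved by more than 20 mm (distance of solder_reel from where it was at the start of the episode above 0.02 m).
It also fails if it takes over 56 s, if anything falls off the work surface, if the arm or the gripper's body presses on something with over 40 N, if the wrist force passes 120 N, or if a joint passes its speed limit or range.

## Working session

There is one attempt and no reset: what is moved stays moved. The work goes in short steps, Python scripts to look and compute and a tool call to move; the robot and the scene stay as the last step left them, time stands still between calls to the robot, and variables do not carry over. Pictures are saved under pics/ and viewed, at most 10 in all, crops included, and the job is handed in when it is done.

Besides the shell and the picture viewer there is one more tool, called after "Request:" as name(argument=value, ...), one argument or row to a line, values as JSON. apply_moves: Moves the arm, as the interface text tells. Scaled input: -1 to 1 covers 200 mm each way for a shift and 30 degrees each way for a turn. Its arguments: {"type":"object","properties":{"motion":{"type":"array"},"newtons":{"type":"number"}},"required":["motion"]}

```bash
mkdir -p pics
python3 - <<'E'
from rig import get_obs, imaging
import cv2, numpy as np
for n in ("scene","side"):
    im=imaging.get_image(n); cv2.imwrite(f"pics/{n}0.png",im[:,:,::-1])
    c=imaging.get_calibration(n); print(n,np.round(c["intrinsics"],1).tolist(),np.round(c["cam_to_world"],3).tolist(), [k for k in c])
print(get_obs())
E
```

```text
scene [[457.7, 0.0, 262.0], [0.0, 457.7, 190.9], [0.0, 0.0, 1.0]] [[0.77, 0.472, -0.43, 0.105], [-0.639, 0.577, -0.509, -0.356], [0.009, 0.666, 0.746, 0.874], [0.0, 0.0, 0.0, 1.0]] ['intrinsics', 'cam_to_world']
side [[419.3, 0.0, 254.1], [0.0, 419.3, 196.7], [0.0, 0.0, 1.0]] [[-0.998, -0.046, 0.048, 0.59], [0.065, -0.569, 0.819, 0.924], [-0.011, 0.821, 0.571, 0.563], [0.0, 0.0, 0.0, 1.0]] ['intrinsics', 'cam_to_world']
{'t': 0.1, 'joint_pos': array([ 7.54941638e+01,  2.02575144e+01,  9.36239980e+01, -2.14750692e-03,
        6.61871971e+01, -1.37549237e-01]), 'joint_vel': array([-0.02221077, -0.03551813, -0.10579659, -0.03938121, -0.0210949 ,
       -0.0217694 ]), 'joint_torque': array([ 8.76947179e-04, -6.06355691e+01, -3.42821145e+01,  9.87589146e-05,
        4.05983068e-03,  2.37214476e-05]), 'eef_pos': array([0.15500434, 0.60504717, 0.23065379]), 'ee_rot': array([-1.79931286e+02,  1.79869180e-03,  1.65632582e+02]), 'ft_force': array([ 0.40413628, -0.09743837, -0.30642964]), 'torque': array([ 0.01480472, -0.01701095,  0.0318896 ]), 'gripper_force': 0.0, 'width': 0.08568486907666555}
```

View pics/scene0.png

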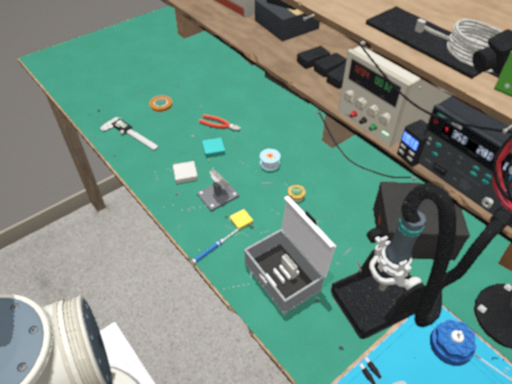

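View pics/side0.png

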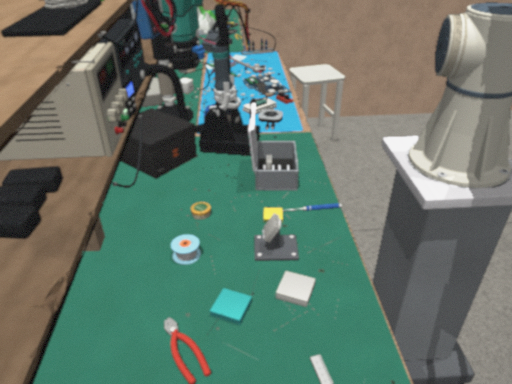

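The candidates are the silver block on the easel at scene (217,182), the white block at (185,172), the turquoise one at (213,146) and the yellow one at (241,217). The easel one is the smaller of the two that aren't turquoise or yellow, so I choose it. I'll check it in a close crop.

Run:
```python
import cv2, numpy as np
s=cv2.imread("pics/scene0.png"); d=cv2.imread("pics/side0.png")
def crop(im,x,y,w,h,W,H): 
    return cv2.resize(im[y:y+h,x:x+w],(W,H),interpolation=cv2.INTER_CUBIC)
a=crop(s,190,160,50,50,400,300*4//3//1) if 0 else crop(s,190,160,57,43,400,300)
b=crop(s,235,190,107,125,400,300) if 0 else crop(s,235,195,107,80,400,300)
b=crop(s,235,195,133,120,332,300)
b=np.hstack([b,np.zeros((300,68,3),np.uint8)])
c=crop(d,245,205,67,60,332,300); c=np.hstack([c,np.zeros((300,68,3),np.uint8)])
e=crop(d,235,95,80,100,240,300); e=np.hstack([e,np.zeros((300,160,3),np.uint8)])
cv2.imwrite("pics/c1.png",np.vstack([np.hstack([a,b]),np.hstack([c,e])]))
```

```text
(no output)
```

View pics/c1.png

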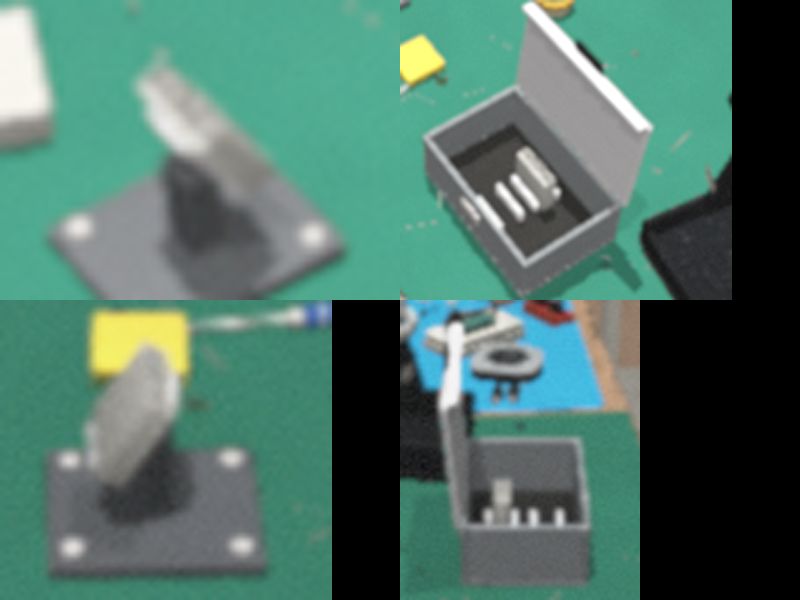

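The crop confirms a silver finned block leaning on the easel, fins facing away from the robot. The case is open, with an empty bay in front and its lid up. Next I cast the corner pixels onto planes.

```bash
cat > h.py <<'E'
import numpy as np
from rig import get_obs, imaging
from scipy.spatial.transform import Rotation as R
def ray(c,u,v):
    K=c["intrinsics"];T=np.array(c["cam_to_world"])
    d=np.array([(u-K[0][2])/K[0][0],-(v-K[1][2])/K[1][1],-1.0])
    return T[:3,3],T[:3,:3]@d
def cast(c,u,v,z):
    o,d=ray(c,u,v); return o+d*(z-o[2])/d[2]
def tri(c1,p1,c2,p2):
    o1,d1=ray(c1,*p1);o2,d2=ray(c2,*p2)
    A=np.c_[d1,-d2];s=np.linalg.lstsq(A,o2-o1,rcond=None)[0]
    a=o1+s[0]*d1;b=o2+s[1]*d2;return (a+b)/2,np.linalg.norm(a-b)
def proj(c,P):
    K=np.array(c["intrinsics"]);T=np.array(c["cam_to_world"])
    p=T[:3,:3].T@(np.asarray(P)-T[:3,3]);return K[0,0]*p[0]/-p[2]+K[0,2],K[1,1]*-p[1]/-p[2]+K[1,2]
E
python3 - <<'E'
from h import *
S=imaging.get_calibration("scene");D=imaging.get_calibration("side")
fa=lambda u,v:(190+u/7.02,160+v/6.98)
fb=lambda u,v:(235+(u-400)/2.496,195+v/2.5)
fc=lambda u,v:(245+u/4.955,205+(v-300)/5)
fe=lambda u,v:(235+(u-400)/3,95+(v-300)/3)
P=lambda n,x:print(n,np.round(np.array(x)*1000).tolist())
for p in [(70,460),(231,457),(242,546),(72,547)]: P("side bolt",cast(D,*fc(*p),.010))
for p in [(78,227),(312,235)]: P("scene bolt",cast(S,*fa(*p),.010))
for p in [(50,237),(343,248)]: P("scene plate",cast(S,*fa(*p),.008))
for p in [(463,525),(587,525),(580,440)]: P("side rim",cast(D,*fe(*p),.056))
for p in [(427,135),(518,92),(527,262),(616,208)]: P("scene rim",cast(S,*fb(*p),.056))
P("lid topleft tri",tri(S,fb(530,5),D,fe(457,328))[0])
for uv in [(309,215)]: P("black behind lid",cast(S,*uv,.0))
for n,uv,z in [("reel",(270,154),.03),("ring",(297,191),.02),("yellow",(241,217),.01),("blue end",(195,260),.005),("drv tip",(240,228),.005),("white",(185,170),.015)]: P(n,cast(S,*uv,z))
E
```

```text
side bolt [543.0, 275.0, 10.0]
side bolt [477.0, 278.0, 10.0]
side bolt [480.0, 331.0, 10.0]
side bolt [546.0, 327.0, 10.0]
scene bolt [481.0, 326.0, 10.0]
scene bolt [544.0, 270.0, 10.0]
scene plate [472.0, 330.0, 8.0]
scene plate [550.0, 260.0, 8.0]
side rim [536.0, 89.0, 56.0]
side rim [441.0, 97.0, 56.0]
side rim [425.0, -44.0, 56.0]
scene rim [443.0, 95.0, 56.0]
scene rim [534.0, 80.0, 56.0]
scene rim [429.0, -50.0, 56.0]
scene rim [518.0, -60.0, 56.0]
lid topleft tri [530.0, 60.0, 201.0]
black behind lid [648.0, 107.0, -0.0]
reel [693.0, 308.0, 30.0]
ring [666.0, 171.0, 20.0]
yellow [511.0, 201.0, 10.0]
blue end [358.0, 172.0, 5.0]
drv tip [491.0, 179.0, 5.0]
white [492.0, 414.0, 15.0]
```

```bash
cat >> h.py <<'E'
def rz(a): return R.from_euler('z',a,degrees=True)
EY,CY=-3.,-6.
EA=np.array([.512,.301,0]);CA=np.array([.482,.019,0])
def toolrot(yaw,tilt):  # tool tilted forward by tilt, y along yaw'd y
    t=np.radians(tilt);z=np.array([np.sin(t),0,-np.cos(t)]);y=np.array([0,1.,0]);x=np.cross(y,z)
    return rz(yaw)*R.from_matrix(np.c_[x,y,z])
def moves(*targets):
    o=get_obs();p0=o["eef_pos"];r0=R.from_euler('xyz',o["ee_rot"],degrees=True)
    print("t",round(o["t"],2),"p",np.round(p0,4),"w",round(o["width"],4),"F",np.round(o["ft_force"],1))
    for p,r in targets:
        print(np.round(r0.inv().apply(np.asarray(p)-p0)/.2,3).tolist(),np.round(np.degrees((r0.inv()*r).as_rotvec())/30,3).tolist())
E
python3 - <<'E'
from h import *
S=imaging.get_calibration("scene");D=imaging.get_calibration("side")
r=toolrot(EY,30);e=rz(EY)
for nm,l in [("c",(9.2,0,56.5)),("topL",(-6,20,71)),("topR",(-6,-20,71)),("botL",(14,20,36)),("botR",(14,-20,36)),("ftopL",(4.4,20,77)),("ftopR",(4.4,-20,77)),("fbotL",(24.4,20,42)),("fbotR",(24.4,-20,42))]:
    P=EA+e.apply(np.array(l)/1000); s=proj(S,P);d=proj(D,P)
    print(nm,np.round(P,3),"a-crop",np.round([(s[0]-190)*7.02,(s[1]-160)*6.98]),"c-crop",np.round([(d[0]-245)*4.955,(d[1]-205)*5+300]))
c=EA+e.apply([.0092,0,.0565]);z=r.apply([0,0,1])
g=c+.017*z; pre=g-.09*z
print(g,pre)
moves(([.33,.45,.25],toolrot(EY,15)),(pre,r))
E
```

```text
c [0.521 0.301 0.056] a-crop [202. 128.] c-crop [131. 407.]
topL [0.507 0.321 0.071] a-crop [131.  85.] c-crop [175. 410.]
topR [0.505 0.281 0.071] a-crop [194. 152.] c-crop [168. 345.]
botL [0.527 0.32  0.036] a-crop [186. 129.] c-crop [120. 482.]
botR [0.525 0.28  0.036] a-crop [248. 195.] c-crop [116. 416.]
ftopL [0.517 0.321 0.077] a-crop [155.  60.] c-crop [147. 398.]
ftopR [0.515 0.281 0.077] a-crop [218. 127.] c-crop [142. 333.]
fbotL [0.537 0.32  0.042] a-crop [210. 105.] c-crop [ 93. 471.]
fbotR [0.535 0.28  0.042] a-crop [272. 171.] c-crop [ 90. 404.]
[0.52967574 0.30007365 0.04177757] [0.48473741 0.30242877 0.11971985]
t 0.1 p [0.155  0.605  0.2307] w 0.0857 F [ 0.4 -0.1 -0.3]
[-1.04, -0.534, -0.096] [-0.052, -0.499, -0.376]
[-1.973, -1.056, 0.556] [-0.101, -0.997, -0.37]
```

Request:
apply_moves(
  motion=[
    [-1,[-0.25,-0.13,-0.02],[0,-0.1,-0.08]],
    [-1,[-0.45,-0.24,-0.04],[0,-0.2,-0.16]],
    [-1,[-0.65,-0.34,-0.06],[0,-0.3,-0.24]],
    [-1,[-0.85,-0.44,-0.08],[0,-0.4,-0.32]],
    [-1,[-1,-0.53,-0.1],[-0.05,-0.5,-0.38]],
    [-1,[-1,-0.53,-0.1],[-0.05,-0.5,-0.38]],
    [-1,[-1,-0.53,-0.1],[-0.05,-0.5,-0.38]],
    [-1,[-1,-0.53,-0.1],[-0.05,-0.5,-0.38]],
  ],
  newtons=40,
)

```text
t: 0.9
eef_pos: [0.3222, 0.4537, 0.2512]
ee_rot: [180.0, 15.0, 177.1]
ft_force: [0.6, 0.5, -0.4]
width: 0.0856
gripper_force: 0.0
```

```bash
cat > g.py <<'E'
from h import *
r=toolrot(EY,30);e=rz(EY);z=r.apply([0,0,1])
c=EA+e.apply([.0092,0,.0565])
g=c+.017*z; pre=g-.09*z
E
python3 - <<'E'
from g import *
moves((pre,r),(g,r))
E
```

```text
t 0.9 p [0.3222 0.4537 0.2512] w 0.0856 F [ 0.6  0.5 -0.4]
[-0.651, -0.714, 0.855] [0.001, -0.5, 0.003]
[-0.767, -0.715, 1.29] [0.001, -0.5, 0.003]
```

Request:
apply_moves(
  motion=[
    [-1,[-0.13,-0.14,0.12],[0,-0.1,0]],
    [-1,[-0.25,-0.28,0.25],[0,-0.2,0]],
    [-1,[-0.37,-0.42,0.4],[0,-0.3,0]],
    [-1,[-0.5,-0.55,0.57],[0,-0.4,0]],
    [-1,[-0.6,-0.67,0.72],[0,-0.5,0]],
    [-1,[-0.651,-0.714,0.855],[0,-0.5,0]],
    [-1,[-0.651,-0.714,0.855],[0,-0.5,0]],
    [-1,[-0.651,-0.714,0.855],[0,-0.5,0]],
  ],
)

```text
t: 1.7
eef_pos: [0.4852, 0.3025, 0.1196]
ee_rot: [-180.0, 30.0, 177.1]
ft_force: [0.1, 0.2, -0.3]
width: 0.0855
gripper_force: 0.0
```

Run:
```python
from g import *
import cv2
moves((g,r))
W=imaging.get_calibration("wrist");im=imaging.get_image("wrist");cv2.imwrite("pics/w1.png",im[:,:,::-1])
for l in [(-6,20,71),(-6,-20,71),(4.4,20,77),(4.4,-20,77)]: print(np.round(proj(W,EA+e.apply(np.array(l)/1000))))
for l in [(-42.5,-35,8),(-42.5,35,8)]: print("plate",np.round(proj(W,EA+e.apply(np.array(l)/1000))))
```

```text
t 1.7 p [0.4852 0.3025 0.1196] w 0.0855 F [ 0.1  0.2 -0.3]
[0.002, -0.0, 0.448] [0.0, -0.0, 0.003]
[278. 198.]
[224. 198.]
[278. 213.]
[224. 213.]
plate [207. 109.]
plate [295. 109.]
```

View pics/w1.png

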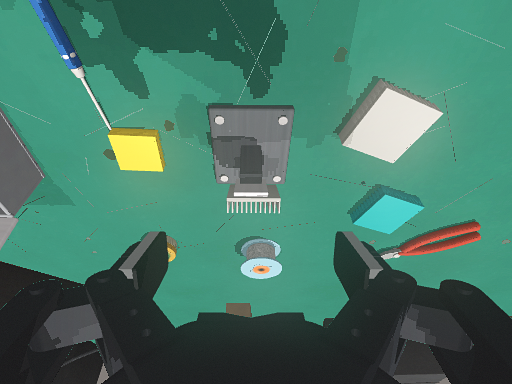

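The heatsink's top edge spans x=227–281, y=197–213, against a predicted 224–278 and 198–213. The pose is right to within about 2 mm in y. Advancing to grasp.

Request:
apply_moves(
  motion=[
    [-1,[0,0.01,0.12],[0,0,0]],
    [-1,[0,0.01,0.24],[0,0,0]],
    [-1,[0,0.01,0.35],[0,0,0]],
    [-1,[0,0.01,0.42],[0,0,0]],
    [-1,[0,0.01,0.448],[0,0,0]],
    [-1,[0,0.01,0.448],[0,0,0]],
    [0,[0,0.01,0.448],[0,0,0]],
    [0.3,[0,0.01,0.448],[0,0,0]],
  ],
)

```text
t: 2.55
eef_pos: [0.5302, 0.3023, 0.0435]
ee_rot: [179.9, 30.1, 177.1]
ft_force: [-0.1, 0.3, -1.0]
width: 0.059
gripper_force: 0.0
```

Request:
apply_moves(
  motion=[
    [1,[0,0,0],[0,0,0]],
    [1,[0,0,0],[0,0,0]],
    [1,[0,0,0],[0,0,0]],
    [1,[0,0,0],[0,0,0]],
    [1,[0,0,0],[0,0,0]],
    [1,[0,0,0],[0,0,0]],
    [1,[0,0,0],[0,0,0]],
    [1,[0,0,0],[0,0,0]],
  ],
  newtons=40,
)

```text
t: 3.35
eef_pos: [0.5301, 0.3019, 0.0433]
ee_rot: [180.0, 30.1, 177.1]
ft_force: [-4.7, 0.2, 7.9]
width: 0.0396
gripper_force: 39.1
```

Request:
apply_moves(
  motion=[
    [1,[-0.02,0,-0.01],[0,0,0]],
    [1,[-0.06,0,-0.05],[0,0,0]],
    [1,[-0.11,0,-0.12],[0,0,0]],
    [1,[-0.16,0,-0.25],[0,0,0]],
    [1,[-0.2,0,-0.4],[0,0,0]],
    [1,[-0.2,0,-0.55],[0,0,0]],
    [1,[-0.2,0,-0.65],[0,0,0]],
    [1,[-0.2,0,-0.65],[0,0,0]],
  ],
)

```text
t: 4.15
eef_pos: [0.4998, 0.3041, 0.1777]
ee_rot: [179.8, 30.2, 177.0]
ft_force: [-0.3, 0.5, -0.1]
width: 0.0399
gripper_force: 40.4
```

```bash
cat > p.py <<'E'
from h import *
v=toolrot(CY,0)
bay=CA+rz(CY).apply([-.020,0,.005])
put=bay+[0,0,.020-.017]   # TCP 17 mm below block centre
above=put+[0,0,.11]
E
python3 - <<'E'
from p import *
import cv2
print(put)
moves((above,v))
im=imaging.get_image("wrist");cv2.imwrite("pics/w2.png",im[:,:,::-1])
E
```

```text
[0.46210956 0.02109057 0.008     ]
t 4.15 p [0.4998 0.3041 0.1777] w 0.0399 F [-0.3  0.5 -0.1]
[0.25, -1.423, 0.195] [0.033, 1.006, 0.1]
```

View pics/w2.png

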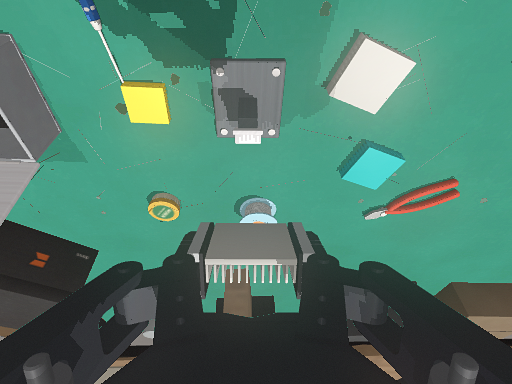

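The block is held evenly between the pads, with its underside face at rows 222–262 and fins at 262–283. The pot is at (163,207). Next I check the hold depth and carry the block to above the bay.

Request:
apply_moves(
  motion=[
    [1,[0.03,-0.2,0],[0,0.1,0]],
    [1,[0.06,-0.4,0],[0,0.2,0]],
    [1,[0.09,-0.6,0],[0,0.3,0]],
    [1,[0.12,-0.8,0],[0,0.4,0]],
    [1,[0.14,-0.9,0],[0,0.5,0]],
    [1,[0.16,-1,0],[0,0.6,0]],
    [1,[0.16,-1,0],[0.01,0.7,0.05]],
    [1,[0.16,-1,0],[0.01,0.7,0.05]],
  ],
)

```text
t: 5.0
eef_pos: [0.4632, 0.1037, 0.1583]
ee_rot: [179.8, 9.0, 175.4]
ft_force: [0.3, 0.6, -1.0]
width: 0.0397
gripper_force: 40.5
```

Run:
```python
from p import *
o=get_obs();W=imaging.get_calibration("wrist")
r0=R.from_euler('xyz',o["ee_rot"],degrees=True)
for z in (-.033,-.037,-.041):
  for x in (.006,-.006): print(z,x,np.round(proj(W,o["eef_pos"]+r0.apply([x,.02,z]))),np.round(proj(W,o["eef_pos"]+r0.apply([x,-.02,z]))))
  print("  low",np.round(proj(W,o["eef_pos"]+r0.apply([.006,.02,z+.04]))))
moves((above,v))
```

```text
-0.033 0.006 [297. 258.] [206. 258.]
-0.033 -0.006 [296. 282.] [207. 282.]
  low [286. 222.]
-0.037 0.006 [298. 263.] [204. 263.]
-0.037 -0.006 [297. 287.] [205. 287.]
  low [287. 225.]
-0.041 0.006 [300. 268.] [203. 268.]
-0.041 -0.006 [299. 293.] [204. 293.]
  low [288. 228.]
t 5.0 p [0.4632 0.1037 0.1583] w 0.0397 F [ 0.3  0.6 -1. ]
[0.004, -0.413, 0.202] [0.01, 0.3, 0.047]
```

Request:
apply_moves(
  motion=[
    [1,[0,-0.1,0],[0,0.1,0]],
    [1,[0,-0.2,0],[0,0.2,0.02]],
    [1,[0,-0.3,0],[0,0.3,0.05]],
    [1,[0,-0.413,0],[0.01,0.3,0.05]],
    [1,[0,-0.413,0.06],[0.01,0.3,0.05]],
    [1,[0,-0.413,0.12],[0.01,0.3,0.05]],
    [1,[0,-0.413,0.17],[0.01,0.3,0.05]],
    [1,[0,-0.413,0.17],[0.01,0.3,0.05]],
  ],
)

```text
t: 5.8
eef_pos: [0.4598, 0.0228, 0.1232]
ee_rot: [-180.0, -0.1, 174.1]
ft_force: [-0.2, 0.2, -1.1]
width: 0.0397
gripper_force: 40.6
```

```bash
sed -i 's/.020-.017/.020-.015/' p.py
python3 - <<'E'
from p import *
import cv2
moves((put,v))
W=imaging.get_calibration("wrist");im=imaging.get_image("wrist");cv2.imwrite("pics/w3.png",im[:,:,::-1])
q=rz(CY)
for l in [(-31,-18,17),(-31,18,17),(-29,18,17),(-50,-75,56),(-50,75,56),(-46,-71,56),(-46,71,56),(50,75,56),(-11,18,17),(-11,-18,17)]: print(l,np.round(proj(W,CA+q.apply(np.array(l)/1000))))
E
```

```text
t 5.8 p [0.4598 0.0228 0.1232] w 0.0397 F [-0.2  0.2 -1.1]
[-0.014, -0.007, 0.566] [-0.0, -0.004, 0.004]
(-31, -18, 17) [230. 178.]
(-31, 18, 17) [269. 178.]
(-29, 18, 17) [269. 180.]
(-50, -75, 56) [151. 166.]
(-50, 75, 56) [347. 166.]
(-46, -71, 56) [156. 171.]
(-46, 71, 56) [342. 171.]
(50, 75, 56) [337. 281.]
(-11, 18, 17) [269. 199.]
(-11, -18, 17) [230. 199.]
```

View pics/w3.png

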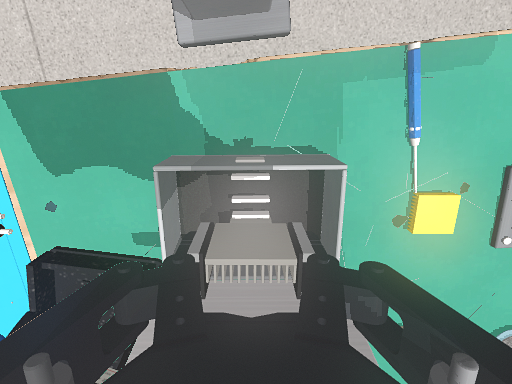

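Rails are visible at rows ~178, 199 and 215, x=231–270, matching the prediction. I'll measure their edges more precisely.

Run:
```python
from p import *
import cv2
im=cv2.imread("pics/w3.png",0);print(im[172:222,250].tolist())
print(im[178,222:280].tolist())
W=imaging.get_calibration("wrist");q=rz(CY)
for x in (-33,-29,-11,-7,5,9): print(x,[round(proj(W,CA+q.apply([x/1000,0,.017]))[1],1)])
```

```text
[87, 152, 172, 163, 216, 221, 255, 251, 104, 107, 111, 113, 113, 114, 113, 115, 115, 117, 114, 116, 119, 103, 103, 136, 177, 173, 168, 255, 255, 255, 204, 116, 120, 121, 122, 121, 109, 109, 103, 179, 176, 173, 168, 255, 255, 255, 172, 144, 148, 149]
[99, 99, 100, 101, 101, 104, 103, 102, 100, 220, 221, 219, 218, 219, 220, 219, 219, 221, 220, 221, 220, 220, 255, 255, 255, 255, 255, 255, 255, 255, 255, 255, 255, 255, 255, 255, 255, 255, 255, 255, 255, 255, 255, 255, 255, 255, 255, 255, 99, 109, 106, 107, 107, 106, 106, 106, 106, 106]
-33 [np.float64(175.2)]
-29 [np.float64(179.5)]
-11 [np.float64(198.1)]
-7 [np.float64(202.2)]
5 [np.float64(214.2)]
9 [np.float64(218.1)]
```

Request:
apply_moves(
  motion=[
    [1,[-0.017,-0.003,0],[0,0,0]],
    [1,[-0.017,-0.003,0.1],[0,0,0]],
    [1,[-0.017,-0.003,0.2],[0,0,0]],
    [1,[-0.017,-0.003,0.3],[0,0,0]],
    [1,[-0.017,-0.003,0.39],[0,0,0]],
    [1,[-0.017,-0.003,0.46],[0,0,0]],
    [1,[-0.017,-0.003,0.51],[0,0,0]],
    [1,[-0.017,-0.003,0.54],[0,0,0]],
  ],
)

```text
t: 6.65
eef_pos: [0.4646, 0.0214, 0.0167]
ee_rot: [180.0, 0.0, 174.1]
ft_force: [0.9, -0.2, -0.5]
width: 0.0399
gripper_force: 40.6
```

Request:
apply_moves(
  motion=[
    [1,[0,0,0],[0,0,0]],
    [1,[0,0,0.005],[0,0,0]],
    [1,[0,0,0.01],[0,0,0]],
    [1,[0,0,0.015],[0,0,0]],
    [1,[0,0,0.02],[0,0,0]],
    [1,[0,0,0.024],[0,0,0]],
    [1,[0,0,0.024],[0,0,0]],
    [1,[0,0,0.024],[0,0,0]],
  ],
)

```text
t: 7.45
eef_pos: [0.4643, 0.0213, 0.0123]
ee_rot: [180.0, 0.0, 174.1]
ft_force: [-0.7, 0.4, -0.3]
width: 0.0399
gripper_force: 40.6
```

Request:
apply_moves(
  motion=[
    [1,[0.004,0,0.002],[0,0,0]],
    [1,[0.004,0,0.004],[0,0,0]],
    [1,[0.004,0,0.006],[0,0,0]],
    [1,[0.004,0,0.008],[0,0,0]],
    [1,[0.004,0,0.01],[0,0,0]],
    [1,[0.004,0,0.01],[0,0,0]],
    [1,[0.004,0,0.01],[0,0,0]],
    [1,[0.004,0,0.01],[0,0,0]],
  ],
)

```text
t: 8.25
eef_pos: [0.4635, 0.0214, 0.0103]
ee_rot: [180.0, 0.0, 174.1]
ft_force: [0.1, 0.2, -0.6]
width: 0.0396
gripper_force: 40.6
```

Request:
apply_moves(
  motion=[
    [1,[0,0,0.002],[0,0,0]],
    [1,[0,0,0.004],[0,0,0]],
    [1,[0,0,0.006],[0,0,0]],
    [1,[0,0,0.008],[0,0,0]],
    [1,[0,0,0.01],[0,0,0]],
    [1,[0,0,0.01],[0,0,0]],
    [1,[0,0,0.01],[0,0,0]],
    [1,[0,0,0.01],[0,0,0]],
  ],
)

```text
t: 9.05
eef_pos: [0.4636, 0.0214, 0.0097]
ee_rot: [180.0, 0.1, 174.1]
ft_force: [-6.3, -0.0, 26.6]
width: 0.0394
gripper_force: 43.9
```

Request:
apply_moves(
  motion=[
    [1,[0,0,-0.004],[0,0,0]],
    [1,[0,0,-0.008],[0,0,0]],
    [1,[0,0,-0.008],[0,0,0]],
    [0,[0,0,-0.008],[0,0,0]],
    [-0.2,[0,0,-0.008],[0,0,0]],
    [-0.4,[0,0,-0.008],[0,0,0]],
    [-0.5,[0,0,-0.008],[0,0,0]],
    [-0.5,[0,0,-0.008],[0,0,0]],
  ],
)

```text
t: 9.85
eef_pos: [0.4635, 0.0213, 0.0098]
ee_rot: [180.0, 0.0, 174.1]
ft_force: [0.4, -0.4, 0.2]
width: 0.0639
gripper_force: 0.0
```

Request:
apply_moves(
  motion=[
    [-0.5,[0,0,0],[0,0,0]],
    [-0.5,[0,0,0],[0,0,0]],
    [-0.5,[0,0,-0.05],[0,0,0]],
    [-0.5,[0,0,-0.15],[0,0,0]],
    [-0.5,[0,0,-0.3],[0,0,0]],
    [-0.5,[0,0,-0.5],[0,0,0]],
    [-0.5,[0,0,-0.7],[0,0,0]],
    [-0.5,[0,0,-0.8],[0,0,0]],
  ],
)

```text
t: 10.65
eef_pos: [0.4646, 0.0213, 0.1738]
ee_rot: [179.9, 0.3, 174.1]
ft_force: [0.5, -0.4, -0.2]
width: 0.0644
gripper_force: 0.0
```

Run:
```python
from p import *
import cv2
moves((above,v))
W=imaging.get_calibration("wrist");im=imaging.get_image("wrist")
d=imaging.get_image("side");s=imaging.get_image("scene")
q=rz(CY)
dd=cv2.resize(d[90:210,220:330],(330,360),interpolation=cv2.INTER_CUBIC);ss=cv2.resize(s[180:320,220:350],(334,360),interpolation=cv2.INTER_CUBIC)
b=np.zeros((384,800,3),np.uint8);b[:360,:330]=dd;b[:360,330:664]=ss
o=np.zeros((600,800,3),np.uint8);o[:360]=b[:360];o[360:,:320]=cv2.resize(im,(320,240));o[360:,330:790]=cv2.resize(im[150:270,140:370],(460,240))
cv2.imwrite("pics/p1.png",o[:,:,::-1])
```

```text
t 10.65 p [0.4646 0.0213 0.1738] w 0.0644 F [ 0.5 -0.4 -0.2]
[0.014, -0.003, 0.269] [0.002, 0.01, 0.002]
```

View pics/p1.png

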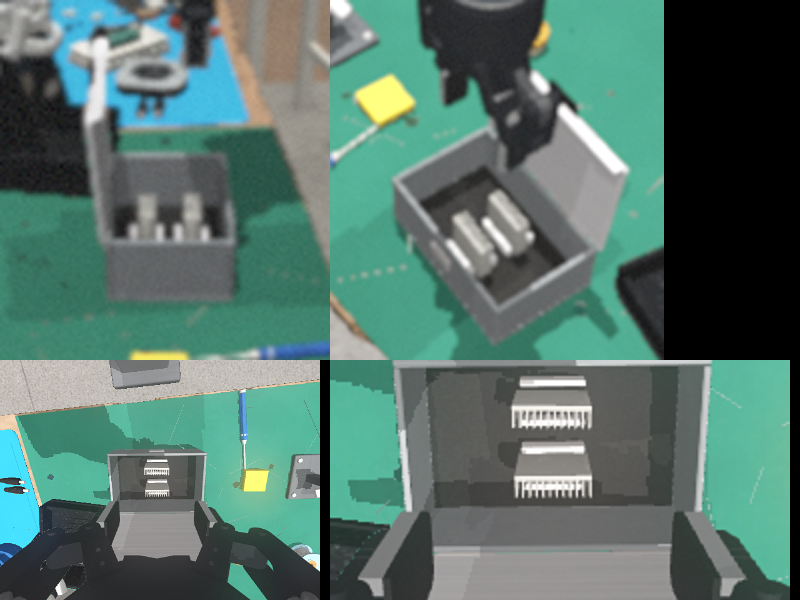

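The heatsink stands upright in the front bay, released, with the lid still open. Next I measure the lid angle and the clearance behind the lid.

Run:
```python
from p import *
S=imaging.get_calibration("scene");D=imaging.get_calibration("side")
P=lambda n,x:print(n,np.round(np.array(x)*1000).tolist())
P("scope base L",cast(S,333,290,.0));P("scope base side R",cast(D,253,153,.0));P("scope base side L",cast(D,200,150,0))
P("blackbox S front",cast(S,375,235,.0));P("bb side",cast(D,157,177,0));P("bb side R",cast(D,197,150,0)); P("bb toptri",tri(S,(380,184),D,(160,138)))if 0 else None
q=rz(CY);H=CA+q.apply([.05,0,.056])
fe=lambda u,v:(235+(u-400)/3,95+(v-300)/3)
fb=lambda u,v:(235+(u-400)/2.496,195+v/2.5)
for th in np.arange(1.55,2.05,.1):
    out=[]
    for y in (.077,-.077):
        E=H+q.apply([-.102*np.cos(th),y,.102*np.sin(th)])
        s=proj(S,E);d=proj(D,E);out+=[(s[0]-235)*2.496+400,(s[1]-195)*2.5,(d[0]-235)*3+400,(d[1]-95)*3+300]
    print(round(th,2),np.round(out))
```

```text
scope base L [545.0, -76.0, 0.0]
scope base side R [532.0, -94.0, 0.0]
scope base side L [679.0, -124.0, -0.0]
blackbox S front [727.0, -36.0, 0.0]
bb side [782.0, 11.0, 0.0]
bb side R [688.0, -124.0, 0.0]
1.55 [518.   8. 460. 406. 636. 137. 467. 324.]
1.65 [528.   3. 446. 406. 646. 131. 455. 324.]
1.75 [537.  -1. 432. 408. 656. 126. 443. 326.]
1.85 [547.  -4. 419. 411. 666. 122. 431. 328.]
1.95 [556.  -6. 406. 415. 675. 119. 419. 332.]
```

```bash
cat > l.py <<'E'
from p import *
q=rz(CY);H=CA+q.apply([.05,.04,.056])
def T(th,r=.085):
    c,s=np.cos(th),np.sin(th)
    return H+q.apply([-r*c+.005*s+.011,0,r*s+.005*c])
beh=H+q.apply([.045,0,.085])
E
python3 - <<'E'
from l import *
hi=beh.copy();hi[2]=.235;up=get_obs()["eef_pos"].copy();up[2]=.235
moves((up,v),(hi,v),(beh,v))
E
```

```text
t 10.8 p [0.4643 0.0213 0.1717] w 0.064 F [ 0.1 -0.6 -0.1]
[-0.001, 0.0, -0.317] [0.002, 0.008, 0.002]
[-0.566, 0.197, -0.314] [0.002, 0.008, 0.002]
[-0.564, 0.197, 0.156] [0.002, 0.008, 0.002]
```

Request:
apply_moves(
  motion=[
    [1,[0,0,-0.16],[0,0,0]],
    [1,[0,0,-0.314],[0,0,0]],
    [1,[-0.05,0.02,-0.314],[0,0,0]],
    [1,[-0.2,0.07,-0.314],[0,0,0]],
    [1,[-0.35,0.12,-0.314],[0,0,0]],
    [1,[-0.5,0.18,-0.314],[0,0,0]],
    [1,[-0.565,0.197,-0.314],[0,0,0]],
    [1,[-0.565,0.197,-0.314],[0,0,0]],
  ],
)

```text
t: 11.6
eef_pos: [0.5803, 0.049, 0.2308]
ee_rot: [180.0, -0.1, 174.1]
ft_force: [-0.8, 0.8, -1.0]
width: -0.0
gripper_force: 0.0
```

Run:
```python
from l import *
import cv2
moves((beh,v))
d=imaging.get_image("side");s=imaging.get_image("scene")
cv2.imwrite("pics/l1.png",np.hstack([cv2.resize(d[40:220,200:330],(390,540)),cv2.resize(s[130:310,220:350],(390,540))])[:,:,::-1])
```

```text
t 11.6 p [0.5803 0.049  0.2308] w -0.0 F [-0.8  0.8 -1. ]
[-0.003, -0.0, 0.449] [0.0, -0.003, 0.003]
```

View pics/l1.png

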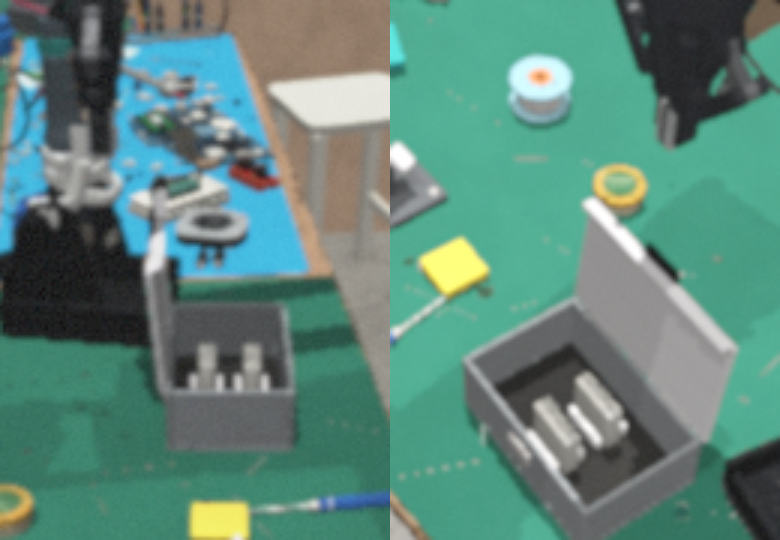

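Both heatsinks stand in the case, the lid is at about 1.67 rad, and the fingers are behind and above it. Descending behind the lid.

Request:
apply_moves(
  motion=[
    [1,[0,0,0.08],[0,0,0]],
    [1,[0,0,0.16],[0,0,0]],
    [1,[0,0,0.24],[0,0,0]],
    [1,[0,0,0.32],[0,0,0]],
    [1,[0,0,0.39],[0,0,0]],
    [1,[0,0,0.44],[0,0,0]],
    [1,[0,0,0.449],[0,0,0]],
    [1,[0,0,0.449],[0,0,0]],
  ],
)

```text
t: 12.5
eef_pos: [0.5797, 0.0487, 0.143]
ee_rot: [180.0, 0.0, 174.1]
ft_force: [-0.2, -0.6, 0.1]
width: 0.0003
gripper_force: 0.0
```

Run:
```python
from l import *
moves(*[(T(t),v) for t in (1.6,1.5,1.4,1.3,1.2,1.1,1.0,.9,.8)])
```

```text
t 12.5 p [0.5797 0.0487 0.143 ] w 0.0003 F [-0.2 -0.6  0.1]
[0.128, 0.001, 0.011] [0.001, 0.001, 0.002]
[0.17, 0.001, 0.009] [0.001, 0.001, 0.002]
[0.213, 0.001, 0.012] [0.001, 0.001, 0.002]
[0.255, 0.001, 0.019] [0.001, 0.001, 0.002]
[0.296, 0.001, 0.03] [0.001, 0.001, 0.002]
[0.336, 0.002, 0.045] [0.001, 0.001, 0.002]
[0.374, 0.002, 0.064] [0.001, 0.001, 0.002]
[0.41, 0.002, 0.086] [0.001, 0.001, 0.002]
[0.443, 0.002, 0.112] [0.001, 0.001, 0.002]
```

Request:
apply_moves(
  motion=[
    [1,[0.04,0,0.005],[0,0,0]],
    [1,[0.08,0,0.01],[0,0,0]],
    [1,[0.11,0,0.01],[0,0,0]],
    [1,[0.14,0,0.01],[0,0,0]],
    [1,[0.17,0,0.01],[0,0,0]],
    [1,[0.2,0,0.011],[0,0,0]],
    [1,[0.23,0,0.015],[0,0,0]],
    [1,[0.255,0,0.019],[0,0,0]],
  ],
)

```text
t: 13.3
eef_pos: [0.5286, 0.0542, 0.1391]
ee_rot: [180.0, 0.0, 174.1]
ft_force: [1.1, 0.4, 1.6]
width: 0.0002
gripper_force: 0.6
```

Run:
```python
from l import *
moves(*[(T(t),v) for t in (1.2,1.1,1.0,.9,.8,.7,.6,.5)])
```

```text
t 13.3 p [0.5286 0.0542 0.1391] w 0.0002 F [1.1 0.4 1.6]
[0.039, 0.001, 0.01] [0.001, 0.001, 0.002]
[0.079, 0.001, 0.025] [0.001, 0.001, 0.002]
[0.117, 0.001, 0.044] [0.001, 0.001, 0.002]
[0.153, 0.001, 0.067] [0.001, 0.001, 0.002]
[0.187, 0.001, 0.093] [0.001, 0.001, 0.002]
[0.217, 0.001, 0.123] [0.001, 0.001, 0.002]
[0.245, 0.001, 0.155] [0.001, 0.001, 0.002]
[0.269, 0.001, 0.19] [0.001, 0.001, 0.002]
```

Request:
apply_moves(
  motion=[
    [1,[0.039,0,0.01],[0,0,0]],
    [1,[0.079,0,0.025],[0,0,0]],
    [1,[0.117,0,0.044],[0,0,0]],
    [1,[0.153,0,0.067],[0,0,0]],
    [1,[0.187,0,0.093],[0,0,0]],
    [1,[0.217,0,0.123],[0,0,0]],
    [1,[0.245,0,0.155],[0,0,0]],
    [1,[0.269,0,0.19],[0,0,0]],
  ],
)

```text
t: 14.1
eef_pos: [0.4751, 0.0597, 0.1005]
ee_rot: [180.0, 0.0, 174.1]
ft_force: [-0.6, 0.0, 0.6]
width: -0.0002
gripper_force: 0.4
```

Run:
```python
from l import *
moves(*[(T(t),v) for t in (.42,.34,.26,.18,.11,.05,0.02,0)])
```

```text
t 14.1 p [0.4751 0.0597 0.1005] w -0.0002 F [-0.6  0.   0.6]
[0.017, 0.001, 0.026] [0.001, 0.001, 0.002]
[0.032, 0.001, 0.057] [0.001, 0.001, 0.002]
[0.044, 0.001, 0.089] [0.001, 0.001, 0.002]
[0.053, 0.001, 0.122] [0.001, 0.001, 0.002]
[0.059, 0.001, 0.151] [0.001, 0.001, 0.002]
[0.063, 0.001, 0.176] [0.001, 0.001, 0.002]
[0.064, 0.001, 0.189] [0.001, 0.001, 0.002]
[0.064, 0.001, 0.197] [0.001, 0.001, 0.002]
```

Request:
apply_moves(
  motion=[
    [1,[0.017,0,0.026],[0,0,0]],
    [1,[0.032,0,0.057],[0,0,0]],
    [1,[0.044,0,0.089],[0,0,0]],
    [1,[0.053,0,0.122],[0,0,0]],
    [1,[0.059,0,0.151],[0,0,0]],
    [1,[0.063,0,0.176],[0,0,0]],
    [1,[0.064,0,0.189],[0,0,0]],
    [1,[0.064,0,0.195],[0,0,0]],
  ],
)

```text
t: 14.9
eef_pos: [0.4629, 0.061, 0.0618]
ee_rot: [180.0, 0.0, 174.1]
ft_force: [0.1, -1.4, 1.1]
width: -0.0002
gripper_force: 0.3
```

Request:
apply_moves(
  motion=[
    [1,[0,0,0.002],[0,0,0]],
    [1,[0,0,0.004],[0,0,0]],
    [1,[0,0,0.006],[0,0,0]],
    [1,[0,0,0.008],[0,0,0]],
    [1,[0,0,0.008],[0,0,0]],
    [1,[0,0,0.008],[0,0,0]],
    [1,[0,0,0.008],[0,0,0]],
    [1,[0,0,0.008],[0,0,0]],
  ],
)

```text
t: 15.7
eef_pos: [0.4632, 0.061, 0.061]
ee_rot: [180.0, 0.1, 174.1]
ft_force: [-1.9, -0.5, 6.0]
width: 0.0003
gripper_force: 3.2
```

Request:
apply_moves(
  motion=[
    [1,[0,0,0.003],[0,0,0]],
    [1,[0,0,0.003],[0,0,0]],
    [1,[0,0,-0.05],[0,0,0]],
    [1,[0,0,-0.15],[0,0,0]],
    [1,[0,0,-0.3],[0,0,0]],
    [1,[0,0,-0.5],[0,0,0]],
    [1,[0,0,-0.7],[0,0,0]],
    [1,[0.2,0,-0.8],[0,0,0]],
  ],
)

```text
t: 16.5
eef_pos: [0.428, 0.0654, 0.2248]
ee_rot: [179.9, 0.5, 174.0]
ft_force: [0.1, 0.4, 0.1]
width: -0.0001
gripper_force: 0.0
```

Run:
```python
from l import *
import cv2
moves()
d=imaging.get_image("side");s=imaging.get_image("scene")
cv2.imwrite("pics/f1.png",np.hstack([cv2.resize(d[90:270,180:350],(400,424)),cv2.resize(s[140:320,180:350],(400,424))])[:,:,::-1])
```

```text
t 16.5 p [0.428  0.0654 0.2248] w -0.0001 F [0.1 0.4 0.1]
```

View pics/f1.png

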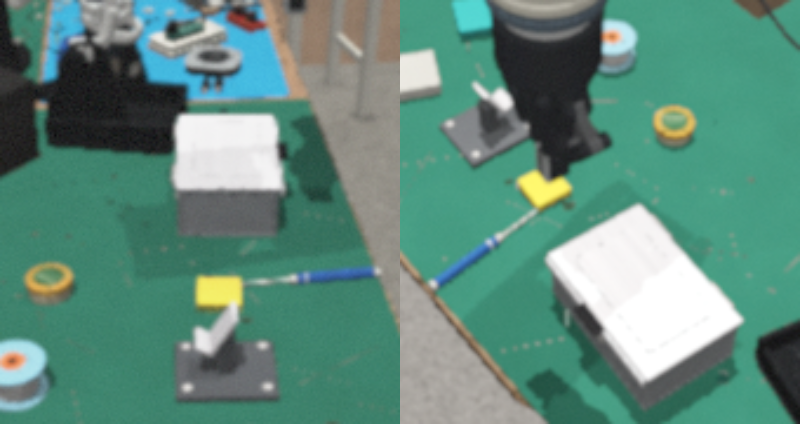

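The lid lies flat and shut on the case, the arm is clear, and the pot, reel and screwdriver are where they were.

```bash
python3 -c "
from rig import sign_off
print(sign_off())"
```

```text
the job is handed in; nothing more can be done
None
```

The heatsink stands on edge in the front bay with the lid shut over it and the nearby things undisturbed; I handed the job in at about 16.6 s, but the rig returned no verdict.

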